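# Return the bench dust extractor to service

## Robot

A 7-joint arm with a two-finger parallel gripper is mounted at the origin on the work surface. World frame = base frame: x ahead of the robot, y to its left, z up, the work surface at z = 0. Lengths are in m, angles in rad, forces in N, time in s.
With the tool pointing down it reaches from about 0.4 to 0.875 m from the base axis. Payload 19.3 kg.
Tool frame: the origin (TCP) lies between the finger pads; the fingertips stand bot.tcp_to_tips ahead of it and the grasp point (between the pads) is the TCP (bot.tcp_to_tips is the distance from the TCP to the fingertips, in m); z points along the fingers, y is the line along which they close (so a half turn about z gives the same grasp; the last joint's range is limited). The gripper opens to 85 mm and grips with 20 to 120 N. Pads are 22 mm wide; open, the fingers measure 114 mm over their backs; the gripper's body (76 mm by 85 mm) begins 54 mm behind the grasp point. The pads swing forward as they close: fully open they stand 13 mm farther back than shut.
Start: joints at [-1.244, 0.521, -0.036, 1.599, 0.021, 1.021, -0.113], TCP at [0.242, 0.576, 0.22] pointing down, gripper open.
Joint ranges: [-2.91, 2.91], [-0.3, 2.13], [-1.5, 1.42], [0.17, 2.43], [-1.26, 4.41], [0.16, 1.93], [-2.52, 2.52]. Speed limits (rad/s): [1.89, 1.89, 2.39, 2.39, 3.01, 3.01, 3.01].

## Interface

Orientations are given as [roll, pitch, yaw] about the fixed x, y, z axes, in that order (R = Rz(yaw) Ry(pitch) Rx(roll)).
In Python, from workcell import telemetry, grab_frame, bot gives the robot as it stands. The module is installed in compiled form; this text tells all that it offers.
- The arm moves only by the shell command python3 -m crank 'ROWS' [FORCE]. ROWS is text: rows parted by semicolons, each of 7 numbers parted by spaces: the finger opening in m, from 0 to 0.0854, then the shift along the tool's x, y, z in m, then the turn, a rotation vector about the tool's x, y, z in degrees. A call has exactly 8 rows; each row shifts and turns the commanded pose from where the row before left it, along the tool's axes as they then stand; what a row does not reach is not made up. A row lasts 1/12 s, in which the tool goes at most 41.7 mm and 7.16 degrees, less where a joint would pass 70% of its speed; a pose out of reach is approached as far as the arm can. A call with a gripper value outside its range is refused whole. The fingers move at their own pace and stop on an object; FORCE is the grip in N (left out, the last holds). Time passes only in rows, so rows that do not move let the fingers close, or fill a call up. It gives the time, the measured TCP pose, the force, the opening and the grip force at its end, in the units of the state.
- telemetry.observe(): the state, without advancing time (a new reading comes with each control period).
- grab_frame(name): name is "scene" or "top" or "wrist"; returns a dict with "pixels" (480x640x3 uint8, red, green, blue), "depth" (480x640 float32, m along the optical axis (not along the pixel's ray), 0 where there is no reading), "vertical_fov" (degrees; the focal length in pixels is half the picture's height over the tangent of half this angle, whatever the lens; pixels are square), "cx", "cy" (the principal point, pixels), "R" (3x3) and "t" (3): a world point X has camera coordinates R X + t; the wrist camera has in their place "hand_eye" (4x4, takes a point from camera to tool coordinates, whose origin is the TCP and whose axes are the flange's). Camera axes: x right, y down, z forward; pixel columns grow to the right and rows downward; lengths in m; the calibration is good to about 2 mm. A picture is of the moment at which its call begins: read the wrist's pose just before it.
- bot.job_done(): hands the job in; it is judged then, once.
The state is a dict: "clock": time; "qpos": joint angles; "qd": joint speeds; "joint_efforts": joint torques, N m; "position": TCP position; "tool_rot": TCP orientation; "force": force on the tool from outside, world axes, zero at the start; "moment": the same for the moment, N m; "grip_width": finger opening in m; "finger_force": force on a finger pad.
Only numpy, scipy, OpenCV 4.12 (cv2) and the standard library are available. Lean on these libraries where they do the work, as an engineer would, in place of code of your own. Each camera call takes 0.05 s, during which the arm holds its last target. There are 200 camera calls.

## Task

Put the dental bench's dust extractor back in service: its filter cover is only lying loosely on the white filter box, so press it straight down until the clips at both ends snap under the rim and it sits flush all round. Only then flip the long toggle on the grey switch box over to its other side until it clicks and stays there. Leave the short toggle as it is, do not knock over or shove the bottle, the bowl or the plaster model, and let go of everything at the end.

Things in the scene. Friction and masses are not known exactly. Their poses are not given: they have to be found in the camera images.
- extractor: white open-topped filter box of the dust extractor, fixed to the bench, 130 mm (its x) by 180 mm (its y) by 90 mm high; a short round suction port sticks out of its +x side. Origin at the centre of its underside, z up. Its top rim is 90 mm above the bench; under the rim, outside each y end, runs a round bead (8 mm thick, 80 mm long) for the cover's clips
- cover: the loose grey cover, a plate 134 mm (x) by 188 mm (y) by 8 mm, about 0.2 kg, lying on the filter box and lined up with it; a skirt reaches down inside the box and at each y end a sprung clip arm 50 mm wide hangs outside. Origin at the centre of the plate's underside. At the start it rests on the clips' sloping noses, about 13 mm above home (when the plate lies on the rim)
- cover_pad (a point): middle of the top of the round press pad (44 mm across, 6 mm high) at the cover's centre; axes as the cover's, z up. About 117 mm above the bench at the start, 104 mm when the cover is home. Pressed here straight down with about 8 to 15 N (closed fingertips will do), the clips snap under the beads, often one after the other; an end that stays up can be pressed down by itself
- cover_left (a point): middle of the lower edge of the cover plate at its +y end, 92 mm from the cover's centre; 90 mm above the bench when home
- cover_right (a point): middle of the lower edge of the cover plate at its -y end, 92 mm from the cover's centre; 90 mm above the bench when home
- switchbox: grey metal switch box, fixed to the bench, 90 mm (its x) by 150 mm (its y), top at 55 mm. Origin at the centre of its underside, z up. Two bare steel toggle levers stand on it, both leaning to its -x side at the start: the long one pivots at (0, -40, 55) mm and the short one at (0, +45, 55) mm in the box's frame
- isolator_tip (a point): centre of the 17 mm ball at the end of the long toggle, a 12 mm thick round steel lever; 75 mm from its pivot
- isolator (a joint): angle of the long toggle: 0 = off, leaning 0.45 rad (26 degrees) from upright to the box's -x side; 0.9 rad = on, leaning as much to the +x side. Its spring drives it away from upright (0.45 rad) to either stop; pushing it level from off takes about 9 N at the ball or 17 N at 40 mm above the pivot, less and less towards upright, beyond which it snaps over by itself
- lamp_toggle_tip (a point): centre of the 12 mm ball at the end of the short toggle (8 mm thick, 36 mm from its pivot)
- lamp_toggle (a joint): angle of the short toggle, same meaning: 0 = leaning to the box's -x side, 0.9 rad = other side. It must stay at 0
- bottle: loose amber bottle with a black cap, 54 mm across, 105 mm high; origin at the centre of its underside
- bowl: loose black mixing bowl, 100 mm across, 55 mm high; origin at the centre of its underside
- model: loose plaster dental model, 62 by 70 mm, 32 mm high; origin at the centre of its underside
Not all that is in view belongs to the job. What is shaped like the switchbox but turquoise is not meant. There is more than one size of the cover; the job needs the smaller.

How it is judged:
On the way, in this order (a step that is already met when the one before it is completed fails the run):
1. the cover is clipped home at both ends while the long toggle is still off (z of each of cover_left, cover_right in the frame of extractor below 0.0925 m and value of joint isolator below 0.2 rad), for 0.2 s.
2. the long toggle has snapped over to on (value of joint isolator above 0.8 rad), for 0.2 s.
At the end, for the whole second after the job is handed in: the cover is clipped on: its plate within 2.5 mm of the rim at both ends, centred on the filter box to 6 mm and level to 0.04 rad; the long toggle rests on its on side (above 0.8 rad); the short toggle is still off (below 0.1 rad) (z of cover_left in the frame of extractor between 0.087 and 0.0925 m and z of cover_right in the frame of extractor between 0.087 and 0.0925 m and horizontal distance between cover_pad and extractor below 0.006 m and angle between cover_pad's own z axis and vertical below 0.04 rad and value of joint isolator above 0.8 rad and value of joint lamp_toggle below 0.1 rad); the robot touches nothing.
It fails at once if the long toggle is flipped before the cover is clipped home (value of joint isolator above 0.45 rad and z of any of cover_left, cover_right in the frame of extractor above 0.094 m).
It fails at once if the short toggle is flipped (value of joint lamp_toggle above 0.45 rad).
It fails at once if a bystander is shoved or knocked over (distance of any of bottle, bowl, model from where it was at the start of the episode above 0.04 m or angle between any of bottle, bowl, model's own z axis and vertical above 0.5 rad).
It also fails if it takes over 48 s, if anything falls off the work surface, if the arm or the gripper's body presses on something with over 40 N, if the wrist force passes 120 N, or if a joint passes its speed limit or range.

## Working session

There is one attempt and no reset: what is moved stays moved. The work goes in short steps, Python scripts to look and compute and a shell command to move; the robot and the scene stay as the last step left them, time stands still between calls to the robot, and variables do not carry over. Pictures are saved under pics/ and viewed, at most 10 in all, crops included, and the job is handed in when it is done.

```bash
mkdir -p pics; cat > h.py <<'E'
import numpy as np,cv2
from workcell import telemetry,grab_frame,bot
def save(f,n): cv2.imwrite('pics/'+n,cv2.cvtColor(f['pixels'],cv2.COLOR_RGB2BGR))
def cloud(f):
    fl=240/np.tan(np.radians(f['vertical_fov'])/2);d=f['depth']
    v,u=np.mgrid[:480,:640]
    c=np.stack([(u-f['cx'])/fl*d,(v-f['cy'])/fl*d,d],-1)
    w=(c-f['t'])@np.asarray(f['R']); w[d==0]=np.nan
    return w
E
python3 - <<'E'
from h import *
s=telemetry.observe();print({k:np.round(v,3).tolist() for k,v in s.items()},bot.tcp_to_tips)
for n in('top','scene'):
    f=grab_frame(n);save(f,n+'0.png');np.savez(n+'0',**f);print(n,np.round(f['R'],2).tolist(),f['t'])
E
```

```text
{'clock': 0.0, 'qpos': [-1.244, 0.522, -0.036, 1.6, 0.021, 1.021, -0.113], 'qd': [0.0, -0.0, 0.0, -0.001, 0.001, -0.001, -0.001], 'joint_efforts': [-0.001, -92.708, 1.979, -36.995, 0.018, 0.008, 0.0], 'position': [0.241, 0.576, 0.219], 'tool_rot': [-3.14, 0.0, 2.745], 'force': [-0.449, 0.97, 0.02], 'moment': [-0.008, 0.066, -0.001], 'finger_force': 0.0, 'grip_width': 0.086} 0.019
top [[-0.02, -1.0, -0.01], [-1.0, 0.02, -0.09], [0.09, 0.01, -1.0]] [-0.00359317  0.53571948  1.00865696]
scene [[0.42, 0.91, -0.01], [0.64, -0.3, -0.7], [-0.64, 0.29, -0.71]] [-0.19212911 -0.28561688  1.44809063]
```

View pics/top0.png

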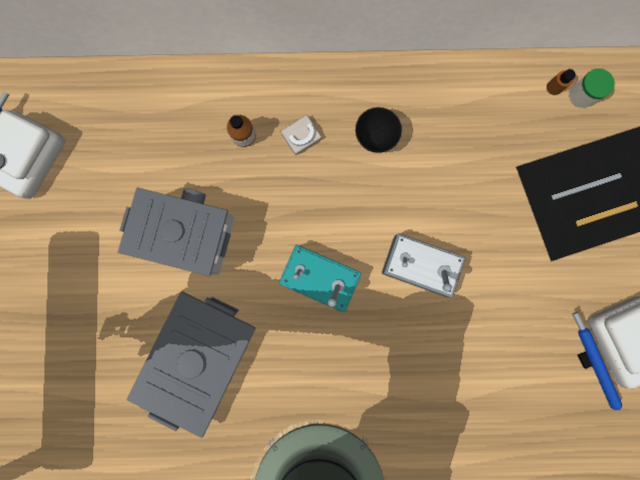

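View pics/scene0.png

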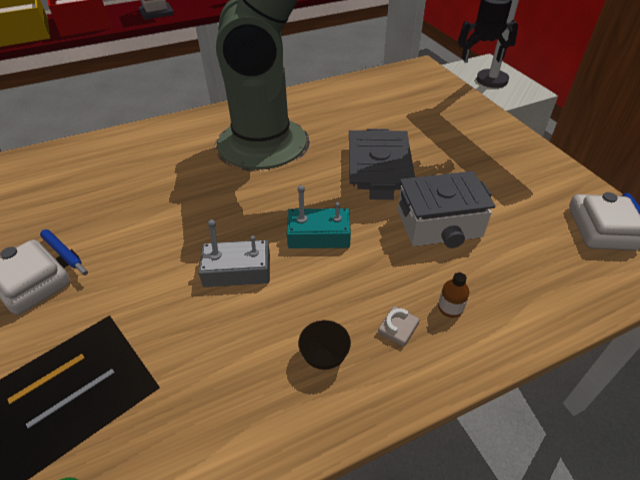

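The candidates, by pixel in the top view:
- **Covers:** the one at (177,232) lies on the white box with the port and is the smaller. The one at (192,363) lies on the bench and is larger.
- **Switch boxes:** the grey one is at (425,265), and the turquoise one at (320,278) is the decoy.
- **Bystanders:** bottle (240,130), model (301,134) and bowl (379,130).

Next I'll measure these and confirm the choice in an enlarged crop.

```bash
python3 - <<'E'
from h import *
f=dict(np.load('top0.npz'));w=cloud(f)
g=dict(np.load('scene0.npz'));ws=cloud(g)
def rect(P):
    r=cv2.minAreaRect(P[:,:2].astype(np.float32)*1000);return np.round(r[0],1),np.round(r[1],1),round(r[2],1)
def sel(w,u0,u1,v0,v1,z0,z1):
    P=w[v0:v1,u0:u1].reshape(-1,3);return P[(P[:,2]>z0)&(P[:,2]<z1)]
P=sel(w,105,250,175,290,.1,.114);print('cover',rect(P),np.median(P,0),len(P))
P=sel(w,105,250,175,290,.1145,.125);print('pad',rect(P),P.mean(0),len(P))
P=sel(w,115,265,280,440,.0,.3);print('bigcover z pct',np.percentile(P[:,2],[5,50,95]))
for nm,W,b in(('top',w,(375,475,225,305)),('scene',ws,(190,280,205,295))):
    P=sel(W,*b,.049,.059);print(nm,'switch',rect(P),P.mean(0))
    P=sel(W,*b,.112,.2);print('ball',P.mean(0),len(P),P.max(0))
    P=sel(W,*b,.078,.092);print('z78-92',P.mean(0),len(P))
P=sel(ws,340,500,160,260,.1,.114);print('cover scene',rect(P))
P=sel(ws,425,470,175,205,.1145,.125);print('pad',rect(P),P.mean(0),len(P))
im=cv2.cvtColor(f['pixels'],cv2.COLOR_RGB2BGR)
a=cv2.resize(im[170:450,100:270],None,fx=2,fy=2);b=cv2.resize(im[215:315,375:475],(400,400))
c=np.zeros((560,740,3),np.uint8);c[:,:340]=a;c[:400,340:]=b;cv2.imwrite('pics/crop.png',c)
E
```

```text
cover (array([539.1, 279.2]), array([205.8, 134.1]), 74.8) [0.53725896 0.27762833 0.11143545] 5707
pad (array([538.5, 279.4]), array([199.8, 131.1]), 74.7) [0.53995244 0.27765153 0.11652298] 715
bigcover z pct [0.00035996 0.05230556 0.05831209]
top switch (array([ 466., -225.]), array([149.8,  89.9]), 69.3) [ 0.46727665 -0.22261595  0.05474975]
ball [ 0.42265024 -0.25015226  0.12658553] 75 [ 0.43384075 -0.24248954  0.13350432]
z78-92 [ 0.4572435  -0.21471074  0.08638412] 36
scene switch (array([ 469.3, -227.1]), array([147.6,  90.7]), 69.4) [ 0.47309692 -0.22775691  0.0530181 ]
ball [ 0.42697764 -0.25390056  0.12279071] 61 [ 0.43680446 -0.24567759  0.13077342]
z78-92 [ 0.45594854 -0.22399206  0.08553575] 64
cover scene (array([538.9, 277.1]), array([205.4, 139.3]), 75.1)
pad (array([537.8, 257.3]), array([51.3, 94.1]), 0.0) [0.54060928 0.27599883 0.11585155] 124
```

View pics/crop.png

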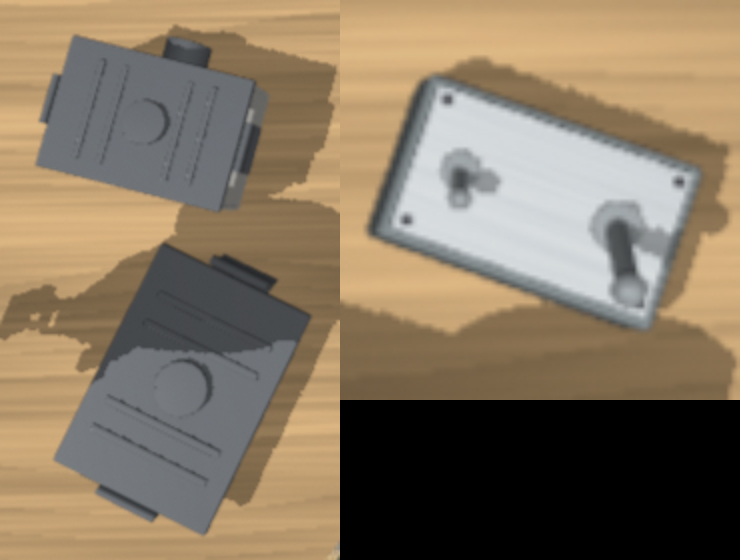

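The crop confirms both choices. The smaller cover on the white box (crop 145,120) has its pad at the centre, about (0.539, 0.278). The grey box has its long toggle at crop (620,230), with the ball at (628,290). I'm moving over the pad with the fingers closing.

```bash
python3 -m crank '0 -0.035 -0.0145 0 0 0 0;0 -0.035 -0.0145 0 0 0 0;0 -0.035 -0.0145 0 0 0 0;0 -0.035 -0.0145 0 0 0 0;0 -0.035 -0.0145 0 0 0 0;0 -0.035 -0.0145 0 0 0 0;0 -0.035 -0.0145 0 0 0 0;0 -0.035 -0.0145 0 0 0 0' 60
cat > d.py <<'E'
import sys
from h import *
from scipy.spatial.transform import Rotation as Ro
s=telemetry.observe();R=Ro.from_euler('xyz',s['tool_rot'])
print(s['clock'],np.round(s['position'],4),np.round(s['tool_rot'],3),np.round(s['force'],1),s['grip_width'],'shift',np.round(R.inv().apply(np.array(eval(sys.argv[1]))-s['position']),4))
E
python3 d.py '[.539,.278,.16]'
```

```text
clock: 0.77
position: [0.4559, 0.3596, 0.22]
tool_rot: [-3.141, -0.0, 2.745]
force: [-0.8, 0.8, -0.4]
grip_width: 0.0001
finger_force: 0.0
0.7667 [0.4559 0.3596 0.22  ] [-3.141 -0.     2.745] [-0.8  0.8 -0.4] 5.8943991124807424e-05 shift [-0.1082 -0.0431  0.06  ]
```

```bash
python3 -m crank '0 -0.0275 -0.011 0.01 0 0 0;0 -0.0275 -0.011 0.01 0 0 0;0 -0.0275 -0.011 0.01 0 0 0;0 -0.0255 -0.010 0.01 0 0 0;0 0 0 0.01 0 0 0;0 0 0 0.01 0 0 0;0 0 0 0 0 0 0;0 0 0 0 0 0 0'
python3 d.py '[.539,.278,.136]'
```

```text
clock: 1.43
position: [0.5369, 0.2807, 0.1597]
tool_rot: [-3.141, -0.001, 2.746]
force: [-0.2, 0.1, -0.7]
grip_width: 0.0001
finger_force: 0.0
1.4333 [0.5369 0.2807 0.1597] [-3.141e+00 -1.000e-03  2.746e+00] [-0.2  0.1 -0.7] 0.00012113958619953644 shift [-0.003  -0.0017  0.0237]
```

Pressing down in small steps.

```bash
python3 -m crank '0 -0.003 -0.0017 0.006 0 0 0;0 0 0 0.006 0 0 0;0 0 0 0.006 0 0 0;0 0 0 0.004 0 0 0;0 0 0 0.002 0 0 0;0 0 0 0.002 0 0 0;0 0 0 0 0 0 0;0 0 0 0 0 0 0'
python3 -m crank '0 0 0 0.001 0 0 0;0 0 0 0.001 0 0 0;0 0 0 0.001 0 0 0;0 0 0 0.001 0 0 0;0 0 0 0.001 0 0 0;0 0 0 0.001 0 0 0;0 0 0 0 0 0 0;0 0 0 0 0 0 0'
```

```text
clock: 2.1
position: [0.5401, 0.2772, 0.1342]
tool_rot: [3.141, 0.0, 2.745]
force: [0.7, 0.7, 0.7]
grip_width: -0.0001
finger_force: 0.0
clock: 2.77
position: [0.54, 0.2771, 0.128]
tool_rot: [-3.142, -0.0, 2.745]
force: [-0.2, -0.8, -0.4]
grip_width: 0.0001
finger_force: 0.0
```

```bash
python3 -m crank '0 0 0 0.001 0 0 0;0 0 0 0.001 0 0 0;0 0 0 0.001 0 0 0;0 0 0 0.001 0 0 0;0 0 0 0 0 0 0;0 0 0 0 0 0 0;0 0 0 0 0 0 0;0 0 0 0 0 0 0'
python3 - <<'E'
from h import *
for n in('top','scene'):
    f=grab_frame(n);save(f,n+'1.png');np.savez(n+'1',**f)
a=cv2.imread('pics/scene1.png')[120:280,330:530];cv2.imwrite('pics/sc1.png',cv2.resize(a,(800,640))[:600])
E
```

```text
clock: 3.43
position: [0.5401, 0.2771, 0.1241]
tool_rot: [-3.142, 0.0, 2.745]
force: [0.4, -0.4, -0.3]
grip_width: 0.0001
finger_force: 0.0
```

View pics/sc1.png

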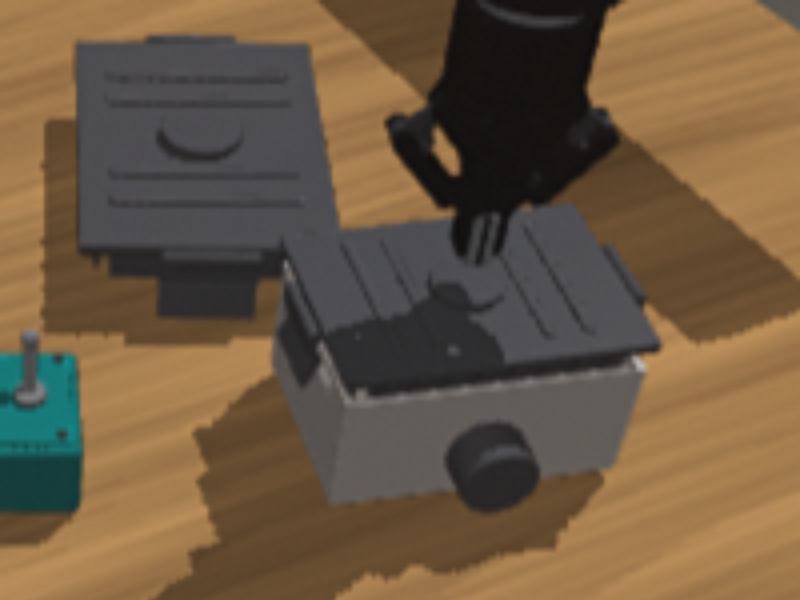

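The crop shows the fingertips (480,262) seemingly still short of the pad (465,290), with the cover still raised. I'll measure the gap.

```bash
python3 - <<'E'
from h import *
f=dict(np.load('scene1.npz'));w=cloud(f);p=f['pixels']
for v in range(178,204,2):
    u=450; print(v,[(np.round(w[v,u]*1000).tolist(),p[v,u].tolist()) for u in (446,450,454)])
g=dict(np.load('top1.npz'));wt=cloud(g)
for n,W in(('scene',w),('top',wt)):
    P=W.reshape(-1,3)
    R=np.array([[.965,-.262],[.262,.965]])
    l=(P[:,:2]-[.539,.278])@R.T
    for a in(-80,-50,50,80):
        m=(abs(l[:,1]*1000-a)<8)&(abs(l[:,0])<.055)&(P[:,2]>.09)&(P[:,2]<.125);print(n,a,m.sum(),np.median(P[m,2]))
print(bot.tcp_to_tips)
E
```

```text
178 [([544.0, 264.0, 159.0], [18, 17, 17]), ([549.0, 271.0, 160.0], [44, 43, 43]), ([550.0, 282.0, 157.0], [33, 30, 30])]
180 [([546.0, 263.0, 155.0], [20, 18, 17]), ([550.0, 272.0, 154.0], [30, 28, 27]), ([551.0, 282.0, 152.0], [21, 18, 19])]
182 [([544.0, 266.0, 147.0], [27, 25, 25]), ([550.0, 273.0, 149.0], [27, 25, 24]), ([551.0, 284.0, 146.0], [21, 19, 18])]
184 [([545.0, 267.0, 141.0], [51, 50, 51]), ([552.0, 272.0, 144.0], [37, 35, 35]), ([522.0, 313.0, 108.0], [67, 67, 70])]
186 [([547.0, 267.0, 137.0], [68, 68, 71]), ([554.0, 272.0, 140.0], [62, 61, 63]), ([528.0, 309.0, 107.0], [81, 81, 84])]
188 [([533.0, 281.0, 116.0], [79, 79, 83]), ([538.0, 288.0, 117.0], [80, 78, 84]), ([541.0, 298.0, 115.0], [78, 78, 81])]
190 [([541.0, 275.0, 117.0], [81, 80, 84]), ([541.0, 287.0, 113.0], [80, 80, 83]), ([545.0, 295.0, 113.0], [82, 81, 86])]
192 [([546.0, 272.0, 116.0], [65, 64, 67]), ([548.0, 282.0, 114.0], [81, 80, 84]), ([552.0, 290.0, 115.0], [82, 81, 86])]
194 [([552.0, 267.0, 116.0], [46, 45, 46]), ([554.0, 278.0, 114.0], [84, 83, 87]), ([560.0, 284.0, 117.0], [57, 56, 58])]
196 [([556.0, 265.0, 114.0], [41, 40, 41]), ([562.0, 272.0, 116.0], [51, 49, 51]), ([560.0, 285.0, 110.0], [78, 78, 81])]
198 [([560.0, 262.0, 112.0], [47, 47, 48]), ([562.0, 272.0, 110.0], [65, 65, 67]), ([566.0, 281.0, 110.0], [80, 80, 84])]
200 [([563.0, 261.0, 109.0], [44, 43, 44]), ([567.0, 270.0, 109.0], [80, 79, 83]), ([570.0, 278.0, 108.0], [81, 81, 83])]
202 [([569.0, 257.0, 109.0], [47, 45, 47]), ([573.0, 265.0, 109.0], [47, 46, 48]), ([577.0, 273.0, 110.0], [81, 80, 85])]
scene -80 217 0.10927774141262593
scene -50 199 0.10969955001988332
scene 50 212 0.10971776452452023
scene 80 203 0.10905116914185635
top -80 454 0.111422092450205
top -50 438 0.11198651350841832
top 50 71 0.1119888159549384
top 80 0 nan
0.019
  return _methods._mean(a, axis=axis, dtype=dtype,
  ret = ret.dtype.type(ret / rcount)
```

The fingertips are at z≈0.137 by depth, well above the 0.105 I get from the reported TCP and `tcp_to_tips`. The force also reads no contact. I'll keep going down gently and watch the force.

```bash
python3 -m crank '0 0 0 0.002 0 0 0;0 0 0 0.002 0 0 0;0 0 0 0.002 0 0 0;0 0 0 0.002 0 0 0;0 0 0 0.002 0 0 0;0 0 0 0.002 0 0 0;0 0 0 0 0 0 0;0 0 0 0 0 0 0'
python3 - <<'E'
from h import *
f=grab_frame('scene');w=cloud(f)
print(np.round(w[180:200:1,448]*1000).tolist())
E
```

```text
clock: 4.2
position: [0.54, 0.2771, 0.112]
tool_rot: [-3.141, -0.0, 2.745]
force: [0.2, -0.8, -1.1]
grip_width: 0.0001
finger_force: 0.0
[[549.0, 266.0, 156.0], [549.0, 267.0, 153.0], [551.0, 266.0, 151.0], [549.0, 268.0, 146.0], [550.0, 269.0, 144.0], [549.0, 270.0, 140.0], [551.0, 269.0, 139.0], [549.0, 272.0, 133.0], [551.0, 270.0, 133.0], [551.0, 271.0, 129.0], [551.0, 271.0, 126.0], [543.0, 279.0, 114.0], [547.0, 277.0, 115.0], [550.0, 275.0, 115.0], [553.0, 272.0, 116.0], [558.0, 269.0, 117.0], [558.0, 269.0, 114.0], [561.0, 267.0, 114.0], [558.0, 270.0, 108.0], [564.0, 266.0, 111.0]]
```

The tips moved with the arm and are about 13 mm above the reported TCP, so about 8 mm remains to contact.

```bash
python3 -m crank '0 0 0 0.002 0 0 0;0 0 0 0.002 0 0 0;0 0 0 0.001 0 0 0;0 0 0 0.001 0 0 0;0 0 0 0.001 0 0 0;0 0 0 0.001 0 0 0;0 0 0 0.001 0 0 0;0 0 0 0 0 0 0'
python3 -m crank '0 0 0 0.001 0 0 0;0 0 0 0.001 0 0 0;0 0 0 0.001 0 0 0;0 0 0 0.001 0 0 0;0 0 0 0 0 0 0;0 0 0 0 0 0 0;0 0 0 0 0 0 0;0 0 0 0 0 0 0'
```

```text
clock: 4.92
position: [0.5403, 0.2773, 0.1033]
tool_rot: [3.141, 0.0, 2.745]
force: [0.2, 0.3, 2.6]
grip_width: -0.0002
finger_force: 1.6
clock: 5.58
position: [0.54, 0.277, 0.099]
tool_rot: [-3.141, -0.0, 2.745]
force: [1.1, 0.2, 0.4]
grip_width: 0.0002
finger_force: 0.0
```

```bash
python3 -m crank '0 0 0 0.001 0 0 0;0 0 0 0.001 0 0 0;0 0 0 0.001 0 0 0;0 0 0 0.001 0 0 0;0 0 0 0 0 0 0;0 0 0 0 0 0 0;0 0 0 0 0 0 0;0 0 0 0 0 0 0'
python3 - <<'E'
from h import *
for n in('top','scene'):
    f=grab_frame(n);save(f,n+'2.png');W=cloud(f)
    P=W.reshape(-1,3);R=np.array([[.965,-.262],[.262,.965]])
    l=(P[:,:2]-[.539,.278])@R.T
    for a in(-80,-50,50,80):
        m=(abs(l[:,1]*1000-a)<8)&(abs(l[:,0])<.055)&(P[:,2]>.08)&(P[:,2]<.125);print(n,a,m.sum(),np.median(P[m,2]) if m.any() else 0)
a=cv2.imread('pics/scene2.png')[130:280,330:530];cv2.imwrite('pics/sc2.png',cv2.resize(a,(800,600)))
E
```

```text
clock: 6.25
position: [0.5401, 0.2771, 0.0951]
tool_rot: [-3.142, -0.0, 2.745]
force: [0.1, -0.4, 0.0]
grip_width: 0.0003
finger_force: 0.0
top -80 449 0.09877027533438779
top -50 432 0.09899433775129386
top 50 19 0.09825345289626568
top 80 0 0
scene -80 210 0.09637630167540437
scene -50 192 0.09676527537718725
scene 50 196 0.09684406423506066
scene 80 204 0.0964275577333237
```

View pics/sc2.png

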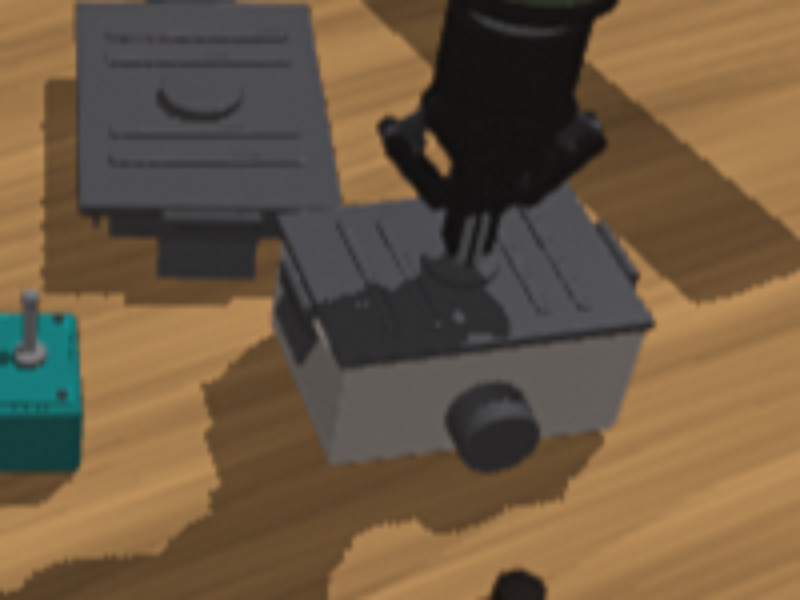

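The crop shows the cover flush on the rim all round (edge from 345,365 to 650,320). Both ends dropped about 13 mm. I'll do one short confirming press.

```bash
python3 -m crank '0 0 0 0.001 0 0 0;0 0 0 0.001 0 0 0;0 0 0 0.001 0 0 0;0 0 0 0.001 0 0 0;0 0 0 0 0 0 0;0 0 0 0 0 0 0;0 0 0 0 0 0 0;0 0 0 0 0 0 0'
```

```text
clock: 7.02
position: [0.5402, 0.2772, 0.0928]
tool_rot: [3.141, 0.0, 2.745]
force: [-10.2, -4.8, 31.9]
grip_width: -0.0
finger_force: 15.9
```

That reads 32 N against a hard stop, so the cover is home, and the true tip height is reported TCP z + 0.0115. I'm lifting and travelling to the -x side of the long toggle.

```bash
python3 -m crank '0 0 0 -0.02 0 0 0;0 0 0 -0.035 0 0 0;0 0 0 -0.035 0 0 0;0 0 -0.02 -0.02 0 0 0;0 -0.004 -0.04 0 0 0 0;0 -0.004 -0.04 0 0 0 0;0 -0.004 -0.04 0 0 0 0;0 -0.004 -0.04 0 0 0 0'
python3 -m crank '0 -0.004 -0.04 0 0 0 0;0 -0.004 -0.04 0 0 0 0;0 -0.004 -0.04 0 0 0 0;0 -0.004 -0.04 0 0 0 0;0 -0.004 -0.04 0 0 0 0;0 -0.004 -0.04 0 0 0 0;0 -0.004 -0.04 0 0 0 0;0 -0.004 -0.04 0 0 0 0'
python3 d.py '[.383,-.237,.19]'
```

```text
clock: 7.68
position: [0.4843, 0.1033, 0.2012]
tool_rot: [3.141, 0.0, 2.745]
force: [1.2, -0.5, -0.1]
grip_width: -0.0003
finger_force: 0.0
clock: 8.35
position: [0.3902, -0.2043, 0.2013]
tool_rot: [3.141, 0.001, 2.745]
force: [0.9, 0.5, -0.2]
grip_width: 0.0001
finger_force: 0.0
8.35 [ 0.3902 -0.2043  0.2013] [3.141e+00 1.000e-03 2.745e+00] [ 0.9  0.5 -0.2] 7.798001050503245e-05 shift [-0.006  -0.0329  0.0113]
```

```bash
python3 -m crank '0 0 -0.02 0 0 0 0;0 0 -0.013 0 0 0 0;0 0 0 0.03 0 0 0;0 0 0 0.025 0 0 0;0 0 0 0 0 0 0;0 0 0 0 0 0 0;0 0 0 0 0 0 0;0 0 0 0 0 0 0'
python3 - <<'E'
from h import *
for n in('top','scene'):
    f=grab_frame(n);save(f,n+'3.png');W=cloud(f);P=W.reshape(-1,3)
    R=np.array([[.935,-.354],[.354,.935]]);l=(P[:,:2]-[.4675,-.226])@R.T
    m=(P[:,2]>.11)&(P[:,2]<.18)&(abs(l[:,1]+.04)<.04)&(abs(l[:,0])<.15)
    Q=np.c_[l,P[:,2]][m]*1000
    for z in range(110,180,8):
        q=Q[(Q[:,2]>=z)&(Q[:,2]<z+8)]
        if len(q):print(n,z,len(q),np.round(q.min(0)),np.round(q.max(0)))
a=cv2.imread('pics/scene3.png')[150:300,150:350];cv2.imwrite('pics/sc3.png',cv2.resize(a,(800,600)))
E
python3 d.py '[.383,-.237,.1]'
```

```text
clock: 9.02
position: [0.3791, -0.2332, 0.1474]
tool_rot: [3.142, 0.002, 2.745]
force: [0.2, 0.0, 0.7]
grip_width: 0.0
finger_force: 0.0
top 110 8 [-29. -41. 110.] [-22. -34. 118.]
top 118 14 [-43. -47. 118.] [-25. -31. 126.]
top 126 55 [-42. -47. 126.] [-26. -33. 134.]
top 158 1 [-89. -31. 165.] [-89. -31. 165.]
scene 110 24 [-31. -47. 110.] [-20. -34. 118.]
scene 118 26 [-39. -48. 118.] [-21. -33. 126.]
scene 126 21 [-37. -48. 126.] [-25. -34. 130.]
scene 158 21 [-73. -49. 159.] [-66. -28. 166.]
scene 166 43 [-86. -52. 166.] [-65. -25. 174.]
scene 174 32 [-78. -52. 174.] [-66. -26. 180.]
9.1167 [ 0.379  -0.2331  0.1472] [3.141e+00 2.000e-03 2.745e+00] [ 0.5  0.3 -0.1] 5.3561255807979275e-05 shift [-0.0051 -0.002   0.0472]
```

View pics/sc3.png

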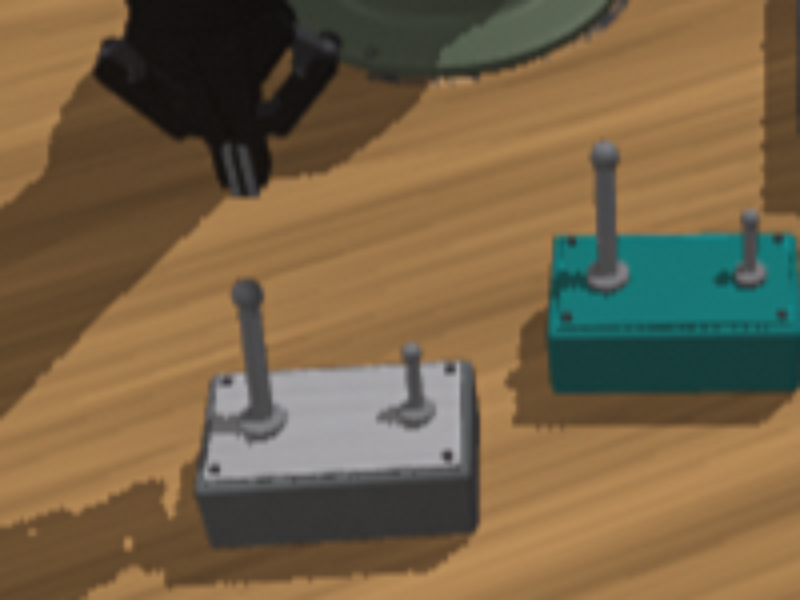

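The fingertips (240,190) are behind the long toggle's ball (247,293) on the grey box and centred on it in y. I'm lowering, then pushing toward the box's +x.

```bash
python3 -m crank '0 0 0 0.02 0 0 0;0 0 0 0.02 0 0 0;0 0 0 0.013 0 0 0;0 -0.006 0 0 0 0 0;0 -0.006 0 0 0 0 0;0 -0.006 0 0 0 0 0;0 0 0 0 0 0 0;0 0 0 0 0 0 0'
python3 -m crank '0 -0.007 0 0 0 0 0;0 -0.007 0 0 0 0 0;0 -0.007 0 0 0 0 0;0 -0.007 0 0 0 0 0;0 -0.007 0 0 0 0 0;0 0 0 0 0 0 0;0 0 0 0 0 0 0;0 0 0 0 0 0 0'
```

```text
clock: 9.78
position: [0.3957, -0.2403, 0.0939]
tool_rot: [-3.142, 0.001, 2.745]
force: [0.0, 0.7, -1.2]
grip_width: -0.0002
finger_force: 0.0
clock: 10.45
position: [0.4269, -0.2534, 0.0931]
tool_rot: [-3.142, -0.0, 2.745]
force: [-2.1, 0.2, -0.4]
grip_width: -0.0001
finger_force: 0.9
```

```bash
python3 -m crank '0 -0.006 0 0 0 0 0;0 -0.006 0 0 0 0 0;0 -0.006 0 0 0 0 0;0 -0.003 0 0 0 0 0;0 0 0 0 0 0 0;0 0 0 0 0 0 0;0 0 0 0 0 0 0;0 0 0 0 0 0 0'
python3 -m crank '0 0.02 0 0 0 0 0;0 0.03 0 -0.01 0 0 0;0 0.03 0 -0.03 0 0 0;0 0.02 0 -0.04 0 0 0;0 0 0 -0.03 0 0 0;0 0 0 -0.01 0 0 0;0 0 0 0 0 0 0;0 0 0 0 0 0 0'
python3 - <<'E'
from h import *
for n in('top','scene'):
    f=grab_frame(n);save(f,n+'4.png');W=cloud(f);P=W.reshape(-1,3)
    R=np.array([[.935,-.354],[.354,.935]]);l=(P[:,:2]-[.4675,-.226])@R.T
    for nm,y,z0,z1 in(('long',-.04,.115,.14),('short',.045,.078,.1)):
        m=(P[:,2]>z0)&(P[:,2]<z1)&(abs(l[:,1]-y)<.02)&(abs(l[:,0])<.06);print(n,nm,m.sum(),np.median(l[m,0]) if m.any() else 0)
    R=np.array([[.965,-.262],[.262,.965]]);l=(P[:,:2]-[.539,.278])@R.T
    for a in(-80,-50,50,80):
        m=(abs(l[:,1]*1000-a)<8)&(abs(l[:,0])<.055)&(P[:,2]>.08)&(P[:,2]<.125);print(n,a,m.sum(),np.median(P[m,2]))
E
```

```text
clock: 11.12
position: [0.4464, -0.2616, 0.0931]
tool_rot: [-3.142, -0.0, 2.745]
force: [-0.1, 0.1, -0.4]
grip_width: 0.0
finger_force: 0.0
clock: 11.78
position: [0.3562, -0.2237, 0.21]
tool_rot: [3.141, 0.001, 2.745]
force: [-0.2, 0.6, -0.9]
grip_width: -0.0004
finger_force: 0.0
top long 74 0.029392839386398972
top short 30 -0.01681134489585489
top -80 445 0.09862172725955935
top -50 434 0.09900065186160933
top 50 463 0.09912172485073331
top 80 448 0.09876239191880894
scene long 56 0.037265826614250507
scene short 31 -0.01181343301207088
scene -80 211 0.09635216464713764
scene -50 197 0.09645436378095293
scene 50 211 0.0968901944072846
scene 80 199 0.09645157291432181
```

View pics/scene4.png

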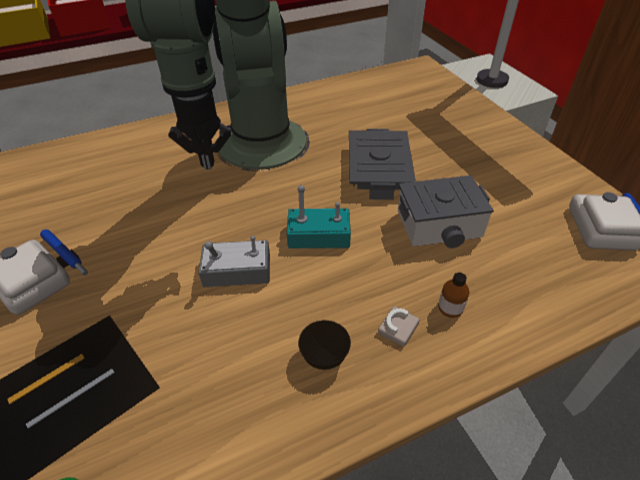

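The picture shows the long toggle on the grey box (210,247) flipped to +x and the short one (253,240) unchanged. The cover (446,195) is flush, the bottle, bowl and model are where they were, and the arm is clear.

```bash
python3 -c "
from workcell import bot
print(bot.job_done())"
```

```text
the job is handed in; nothing more can be done
None
```

The job is handed in: the cover is clipped home at both ends, the long toggle was then flipped on, the short toggle and the bystanders were left as they were, and the arm is clear of everything; no verdict came back.

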